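# Shift the stain pot on the warming plate and press its lid home

## Task

On the warming plate, slide the large steel pot from the round outline to the square outline, so that it stands wholly inside the square, without lifting it off the plate or tipping it. Its push-on lid is standing proud: press it down until it is fully home (either job may come first). Leave the other things where they are.

Things in the scene. Friction and masses are not known exactly. Their poses are not given: they have to be found in the camera images.
- warmer: Fixed bench warming plate, sizes in mm; white sides and a flat dark grey top, 280 (x) by 520 (y) by 30 high. Origin: centre of its underside, on the bench; x points across it away from the robot, y along its length, z up; top surface at z = 30.
- light_bar (a point): Middle of the underside of the fixed aluminium light bar over the plate: 32 wide (x), 26 high, 506 long along the warmer's y, at x = +10, underside 233 above the bench, over the line of the two outlines. Its end posts (22 by 16) stand at x = +10, y = -245 and +245 of the warmer. The tool must lean in under it from the robot's side.
- mark_ring: Round outline painted white on the plate, 90 outer and 82 inner diameter, flat. Origin: its centre on the plate's top. The pot starts here. It lies at x = 0 and y = +90 or -90 in the warmer's frame.
- mark_square: Square outline painted white on the plate, 90 outer and 82 inner side, flat, sides parallel to the plate's. Origin: its centre on the plate's top; x, y as the warmer's. It lies on the other side from the round outline (x = 0, y = -90 or +90), 180 apart centre to centre; the plate between them is clear.
- pot: The large round steel pot, loose, about 0.45 kg: straight body 56 diameter and 55 high, then a 48 diameter neck. Origin: centre of its underside; z up. The wider white lid is on its neck.
- lid_top (a point): Centre of the top face of the large pot's white lid (disc 62 diameter, 12 thick). Height above the pot's underside: 67 when fully home (the lid then rests on the pot's shoulder), up to 79 when standing proud.
- pot_lid (a joint): How far the lid has been pressed down, m: 0 = 12 mm proud, 0.012 = fully home. It starts between 0 and 0.004, is stiff (about 8 N) and stays where it is left.
- small_pot: Bystander: small steel pot with white lid already on, 38 diameter (lid 44), 46 high, on the plate behind the outlines. Origin: centre of underside.
- vial: Bystander: amber glass vial, 26 diameter, 60 high, on the plate behind the outlines. Origin: centre of underside.
- dropper: Bystander: amber bottle, 40 diameter, 85 high, on the bench beside the plate. Origin: centre of underside.
- wash_bottle: Bystander: clear plastic bottle, 64 diameter, 150 high, on the bench beside the plate. Origin: centre of underside.
- slide_box: Bystander: cardboard box 80 by 120 by 35 high on the bench in front of the plate. Origin: centre of underside.
- dish: Bystander: flat clear round dish, 92 diameter, 16 high, on the bench in front of the plate. Origin: centre of underside.
- tube_rack: Bystander: black rack 70 by 130 with capped tubes, 103 high, on the bench beside the plate. Origin: centre of underside.
Not all that is in view belongs to the job. Leave any purple look-alike of the pot alone.

How it is judged:
At the end, for the whole second after the job is handed in: The large pot stands upright and at rest on the plate, wholly inside the square outline (its centre within 13 mm of the square's centre along each side), and its lid is fully home (within 1.5 mm) (x of pot in the frame of mark_square between -0.013 and 0.013 m and y of pot in the frame of mark_square between -0.013 and 0.013 m and z of pot in the frame of mark_square between -0.003 and 0.003 m and angle between pot's own z axis and vertical below 0.06 rad and value of joint pot_lid above 0.0105 m and linear speed of pot below 0.01 m/s); the robot touches nothing.
It fails at once if the large pot is lifted more than 6 mm off the plate (z of pot in the frame of warmer above 0.036 m).
It fails at once if the large pot is tipped more than about 14 degrees (angle between pot's own z axis and vertical above 0.25 rad).
It fails at once if a bystander is moved more than 30 mm or knocked over (distance of any of small_pot, vial, dropper, wash_bottle, slide_box, dish, tube_rack from where it was at the start of the episode above 0.03 m or angle between any of small_pot, vial, dropper, wash_bottle, slide_box, dish, tube_rack's own z axis and vertical above 0.5 rad).
It also fails if it takes over 61 s, if anything falls off the work surface, if the arm or the gripper's body presses on something with over 40 N, if the wrist force passes 120 N, or if a joint passes its speed limit or range.

## Robot

A 7-joint arm with a two-finger parallel gripper is mounted at the origin on the work surface. World frame = base frame: x ahead of the robot, y to its left, z up, the work surface at z = 0. Lengths are in m, angles in rad, forces in N, time in s.
With the tool pointing down it reaches from about 0.425 to 0.875 m from the base axis. Payload 4.7 kg.
Tool frame: the origin (TCP) lies between the finger pads; the fingertips stand 11 mm ahead of it and the grasp point (between the pads) lies 8 mm behind it; z points along the fingers, y is the line along which they close (so a half turn about z gives the same grasp; the last joint's range is limited). The gripper opens to 87 mm and grips with 3 to 60 N. Pads are 19 mm wide; open, the fingers measure 117 mm over their backs; the gripper's body (75 mm by 190 mm) begins 51 mm behind the grasp point.
Start: joints at [-1.119, 0.321, -0.07, 1.45, 0.023, 1.371, -0.057], TCP at [0.276, 0.589, 0.234] pointing down, gripper open.
Joint ranges: [-2.86, 2.86], [-0.3, 2.09], [-1.38, 1.24], [0.06, 2.45], [-1.56, 4.7], [0.09, 2.05], [-2.69, 2.69]. Speed limits (rad/s): [2.57, 2.57, 3.14, 3.14, 3.14, 3.14, 3.14].

## Interface

Orientations are given as a rotation vector (axis times angle).
In Python, from bench import ctrl gives the robot as it stands. The module is installed in compiled form; this text tells all that it offers.
- The arm moves only by the shell command python3 -m inch 'ROWS' [FORCE]. ROWS is JSON, a list of rows, each an object with "slide": the shift along the tool's x, y, z scaled (see below), a list of three; "angular": the turn, a rotation vector about the tool's x, y, z scaled (see below), a list of three; "claw": the opening, from -1 (shut) to 1 (fully open). In form: [{"slide": [tx, ty, tz], "angular": [rx, ry, rz], "claw": claw}, ...]. A call has 1 to 10 rows; each row is the pose to reach, as a shift and turn from the pose commanded when the call began, along the tool's axes at that moment; what a row does not reach only later rows make up. The controller multiplies each number of a shift by 0.25 m and each number of a turn by 30 degrees. A row lasts 1/10 s, in which the tool goes at most 50 mm and 8.59 degrees, less where a joint would pass 70% of its speed; a pose out of reach is approached as far as the arm can. A call with a number of a shift or a turn outside -1 to 1 is refused whole. A call with a gripper value outside its range is refused whole. The fingers move at their own pace and stop on an object; FORCE is the grip in N (left out, the last holds). Time passes only in rows, so rows that repeat a pose let the fingers close. It gives the time, the measured TCP pose, the force, the opening and the grip force at its end, in the units of the state.
- ctrl.get_state(): the state, without advancing time (a new reading comes with each control period).
- ctrl.get_image(name): name is "side" or "top"; returns a dict with "color" (400x640x3 uint8, red, green, blue), "depth" (400x640 float32, m along the optical axis (not along the pixel's ray), 0 where there is no reading), "camera_matrix" (3x3 intrinsics, pixels), "extrinsics" (4x4, takes a point from camera to world coordinates). Camera axes: x right, y up, looking along -z (the intrinsics and any distortion apply to the point x, -y, -z); pixel columns grow to the right and rows downward; lengths in m; the calibration is good to about 2 mm. A picture is of the moment at which its call begins.
- ctrl.close_job(): hands the job in; it is judged then, once.
Trained networks look in the newest picture that a camera, given by its name, has taken for a name from the list of things; names that differ only in an ending like _2 or _b are one class to them, and where a whole thing is asked for, a point or a joint stands for the part that bears it (a point fixed in the world has none). Each returns a list of dicts, best first, with "confidence" (0 to 1); they miss things now and then, are a little off and sometimes report something else, mostly with a low value. They report only what shows in the picture. A call takes as long as a camera call. They do not tell look-alikes from the thing itself.
- ctrl.find_in(query, camera): "bbox" ([centre column, centre row, width, height] in pixels, round what is visible of it).
- ctrl.outline_of(query, camera): "mask" (400x640 bool, what is visible of it) and "bbox" ([centre column, centre row, width, height] in pixels, round what is visible of it).
The state is a dict: "time": time; "joint_positions": joint angles; "qd": joint speeds; "joint_torque": joint torques, N m; "position": TCP position; "tool_rot": TCP orientation; "ft_force": force on the tool from outside, world axes, zero at the start; "torque": the same for the moment, N m; "grip_width": opening from 0.0 (shut) to 1.0 (fully open); "grip_force": force on a finger pad.
Only numpy, scipy, OpenCV 4.12 (cv2) and the standard library are available. Lean on these libraries where they do the work, as an engineer would, in place of code of your own. Each camera call takes 0.05 s, during which the arm holds its last target. There are 200 camera calls.

## Working session

There is one attempt and no reset: what is moved stays moved. The work goes in short steps, Python scripts to look and compute and a shell command to move; the robot and the scene stay as the last step left them, time stands still between calls to the robot, and variables do not carry over. Pictures are saved under pics/ and viewed, at most 10 in all, crops included, and the job is handed in when it is done.

```bash
mkdir -p pics
cat > h.py <<'E'
import numpy as np, cv2
from bench import ctrl
def pts(im):
    K=im["camera_matrix"];d=im["depth"];v,u=np.mgrid[:400,:640]
    x=(u-K[0,2])/K[0,0]*d; y=(v-K[1,2])/K[1,1]*d
    P=np.stack([x,-y,-d,np.ones_like(d)],-1)
    W=P@im["extrinsics"].T
    W=W[...,:3]; W[d==0]=np.nan
    return W
E
python3 - <<'E'
from h import *
for c in("top","side"):
    im=ctrl.get_image(c);W=pts(im);np.save(c+".npy",W)
    cv2.imwrite(f"pics/{c}0.png",im["color"][...,::-1])
    for n in("pot","lid_top","mark_square","mark_ring","warmer","small_pot","vial","light_bar"):
        for r in ctrl.outline_of(n,c)[:2]:
            p=W[r["mask"]]
            if len(p): print(c,n,round(r["confidence"],2),np.round(r["bbox"]),np.nanmedian(p,0).round(3),np.nanpercentile(p,3,axis=0).round(3),np.nanpercentile(p,97,axis=0).round(3))
s=ctrl.get_state();print(s)
E
```

```text
top pot 0.73 [218. 187.  24.  25.] [0.694 0.349 0.077] [0.674 0.328 0.011] [0.724 0.379 0.084]
top pot 0.66 [334. 153.  19.  24.] [ 0.813 -0.023  0.077] [ 0.792 -0.051  0.003] [0.849 0.003 0.083]
top lid_top 0.82 [288. 205.  18.  19.] [0.63  0.115 0.105] [0.603 0.091 0.099] [0.656 0.142 0.11 ]
top lid_top 0.64 [216. 183.  19.  21.] [0.699 0.354 0.079] [0.672 0.329 0.072] [0.725 0.379 0.084]
top mark_square 0.97 [342. 220.  30.  27.] [ 0.606 -0.06   0.031] [ 0.564 -0.102  0.025] [ 0.647 -0.02   0.035]
top mark_square 0.59 [219. 241.  15.  13.] [0.513 0.342 0.059] [0.497 0.329 0.   ] [0.539 0.377 0.089]
top mark_ring 0.66 [291. 209.  26.  22.] [0.619 0.091 0.03 ] [0.596 0.072 0.025] [0.658 0.155 0.041]
top warmer 0.67 [318. 216. 183. 112.] [0.601 0.032 0.031] [ 0.471 -0.209  0.024] [0.765 0.27  0.261]
top small_pot 0.59 [421. 267.  47.  33.] [ 0.451 -0.292  0.056] [ 0.413 -0.357  0.005] [ 0.491 -0.233  0.103]
top vial 0.55 [301. 179.  11.  10.] [0.723 0.081 0.068] [0.716 0.071 0.041] [0.734 0.094 0.093]
top light_bar 0.16 [297. 267.  28.  31.] [0.433 0.083 0.016] [ 0.392  0.041 -0.001]
[... 1072 characters left out ...]
{'time': 0.9, 'joint_positions': array([-1.11887889,  0.32098817, -0.0700583 ,  1.45051328,  0.02259156,
        1.37075383, -0.05689599]), 'qd': array([ 0.00063689,  0.00153769,  0.00067418, -0.00101758,  0.00038765,
        0.00019371, -0.00193275]), 'joint_torque': array([ 2.16080389e-05, -4.91088545e+01, -4.03420161e-01, -3.12765098e+01,
       -6.38220320e-02,  3.36635637e-02,  1.10188151e-05]), 'position': array([0.27563148, 0.58869868, 0.23358721]), 'tool_rot': array([6.82254087e-01, 3.06654125e+00, 1.74513721e-04]), 'ft_force': array([ 0.80343206, -0.1632063 ,  0.42581763]), 'torque': array([-0.01606734,  0.04611194, -0.00610185]), 'grip_force': 0.0, 'grip_width': 1.0022812088340816}
```

Run:
```python
import cv2
a=cv2.imread("pics/top0.png")[110:310,180:460];b=cv2.imread("pics/side0.png")[120:360,200:480]
cv2.imwrite("pics/a.png",cv2.resize(a,None,fx=2.8,fy=2.8));cv2.imwrite("pics/b.png",cv2.resize(b,None,fx=2.4,fy=2.4))
```

```text
(no output)
```

View pics/a.png

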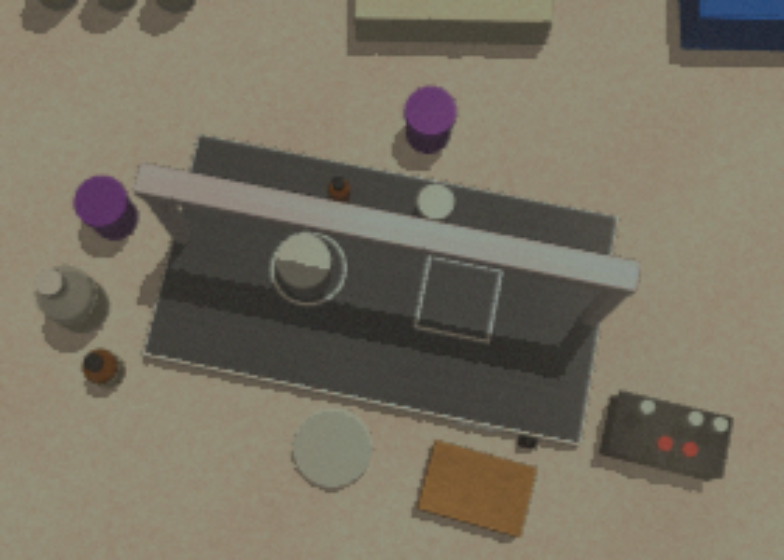

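View pics/b.png

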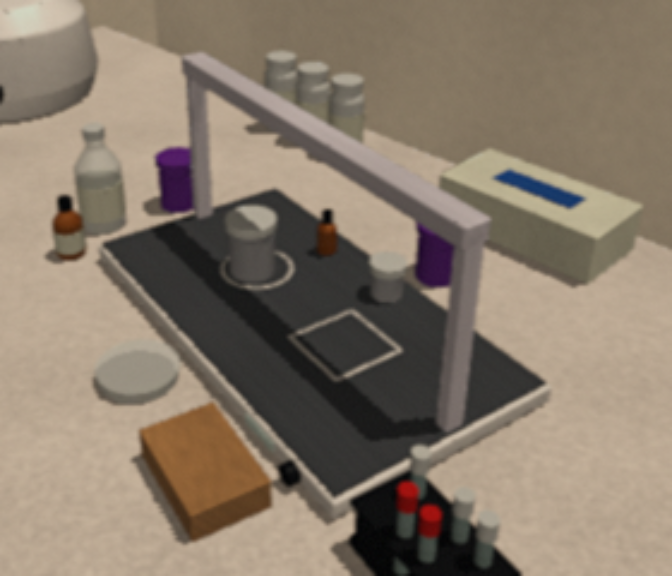

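The top view shows the pot half under the bar at crop (303,262) on the ring. The square is at (458,298), and the purple look-alikes stand off the plate. The side view agrees. Next I'll fit the frames.

```bash
cat >> h.py <<'E'
from scipy.spatial.transform import Rotation as R
def goal(pos,th,yaw,off=0.0):
    """print slide/angular for TCP at pos, leaning th deg from vertical towards warmer x; yaw of warmer x"""
    s=ctrl.get_state();R0=R.from_rotvec(s["tool_rot"]);t=np.radians(th)
    xw=np.array([np.cos(yaw),np.sin(yaw),0]);yw=np.array([-np.sin(yaw),np.cos(yaw),0])
    z=np.sin(t)*xw-np.cos(t)*np.array([0,0,1]);M=np.stack([np.cross(yw,z),yw,z],1)
    sl=R0.inv().apply(np.array(pos)-s["position"])/.25
    a=np.degrees((R0.inv()*R.from_matrix(M)).as_rotvec())/30
    print("pos",s["position"].round(4),"F",s["ft_force"].round(1),"t",s["time"],"slide",sl.round(3),"ang",a.round(3))
E
python3 - <<'E'
from h import *
from scipy.optimize import least_squares
T=np.load("top.npy");S=np.load("side.npy")
for n,W in(("top",T),("side",S)):
    m=(W[...,2]>.026)&(W[...,2]<.037)&(W[...,0]>.4)&(W[...,0]<.8)&(abs(W[...,1]-.03)<.33)
    m=cv2.morphologyEx(m.astype(np.uint8),cv2.MORPH_OPEN,np.ones((3,3)))>0
    r=cv2.minAreaRect(W[m][:,:2].astype(np.float32)*1000);print(n,r,np.median(W[m][:,2]))
    near=np.hypot(W[...,0]-.63,W[...,1]-.115)<.05
    l=W[near&(W[...,2]>.098)&(W[...,2]<.13)];print("lid",len(l),l.mean(0),np.percentile(l[:,2],[10,50,90]),l.min(0),l.max(0))
    b=W[near&(W[...,2]>.045)&(W[...,2]<.085)]
    if len(b)>20:
        f=least_squares(lambda p:np.hypot(b[:,0]-p[0],b[:,1]-p[1])-.028,[.63,.115],loss="soft_l1",f_scale=.002);print("body",len(b),f.x)
    l=W[near&(W[...,2]>.09)&(W[...,2]<.098)]; print(len(l))
    bar=W[(W[...,2]>.25)&(W[...,2]<.27)&(W[...,0]>.5)&(W[...,0]<.75)&(abs(W[...,1])<.35)]
    print("bar",cv2.minAreaRect(bar[:,:2].astype(np.float32)*1000))
E
```

```text
top ((592.0433349609375, 33.803741455078125), (511.80523681640625, 337.9391174316406), 79.39588165283203) 0.030207502410745768
lid 298 [0.62981468 0.11604297 0.10490521] [0.10165972 0.10503354 0.10824479] [0.60015    0.08559121 0.09844436] [0.65941827 0.14547325 0.11253491]
body 32 [0.63136784 0.11647494]
6
bar ((632.1116943359375, 25.557998657226562), (504.525146484375, 33.95465087890625), 79.6659164428711)
side ((606.2132568359375, 55.81318664550781), (600.8077392578125, 394.1855163574219), 87.16999053955078) 0.03146674470533811
lid 234 [0.62638767 0.11196114 0.10572648] [0.10196267 0.10642894 0.10782955] [0.59905223 0.08368643 0.09800479] [0.66005227 0.14807176 0.10892268]
body 226 [0.63145102 0.1174346 ]
21
bar ((631.100830078125, 25.2628173828125), (507.6398620605469, 34.48463821411133), 79.75068664550781)
```

```bash
python3 -c "
from h import *
goal([.40,.30,.28],25,-.18)
goal([.45,.15,.25],25,-.18)"
```

```text
pos [0.2756 0.5887 0.2336] F [ 0.8 -0.2  0.4] t 0.9 slide [-0.94  -0.835 -0.186] ang [-0.107 -0.829 -0.485]
pos [0.2756 0.5887 0.2336] F [ 0.8 -0.2  0.4] t 0.9 slide [-1.376 -1.294 -0.066] ang [-0.107 -0.829 -0.485]
```

```bash
python3 -m inch '[{"slide":[-0.3,-0.25,-0.18],"angular":[-0.04,-0.28,-0.16],"claw":-1},{"slide":[-0.94,-0.83,-0.18],"angular":[-0.1,-0.83,-0.48],"claw":-1},{"slide":[-0.94,-0.83,-0.18],"angular":[-0.1,-0.83,-0.48],"claw":-1},{"slide":[-0.94,-0.83,-0.18],"angular":[-0.1,-0.83,-0.48],"claw":-1},{"slide":[-0.94,-0.83,-0.18],"angular":[-0.1,-0.83,-0.48],"claw":-1},{"slide":[-0.94,-0.83,-0.18],"angular":[-0.1,-0.83,-0.48],"claw":-1},{"slide":[-0.94,-0.83,-0.18],"angular":[-0.1,-0.83,-0.48],"claw":-1},{"slide":[-0.94,-0.83,-0.18],"angular":[-0.1,-0.83,-0.48],"claw":-1},{"slide":[-0.94,-0.83,-0.18],"angular":[-0.1,-0.83,-0.48],"claw":-1}]' 20; python3 -c "
from h import *
goal([.483,.143,.2],50,-.18)"
```

```text
time: 1.8
position: [0.4002, 0.3016, 0.2789]
tool_rot: [0.247, 2.695, -0.057]
ft_force: [-0.2, 0.7, 0.2]
grip_width: 0.265
grip_force: 0.0
pos [0.4002 0.3016 0.2789] F [-0.2  0.7  0.2] t 1.8 slide [-0.266 -0.563  0.473] ang [-0.006 -0.833 -0.003]
```

```bash
python3 -m inch '[{"slide":[-0.266,-0.563,0.473],"angular":[0,-0.83,0],"claw":-1},{"slide":[-0.266,-0.563,0.473],"angular":[0,-0.83,0],"claw":-1},{"slide":[-0.266,-0.563,0.473],"angular":[0,-0.83,0],"claw":-1},{"slide":[-0.266,-0.563,0.473],"angular":[0,-0.83,0],"claw":-1},{"slide":[-0.266,-0.563,0.473],"angular":[0,-0.83,0],"claw":-1},{"slide":[-0.266,-0.563,0.473],"angular":[0,-0.83,0],"claw":-1},{"slide":[-0.266,-0.563,0.473],"angular":[0,-0.83,0],"claw":-1}]'; python3 -c "
from h import *
goal([.629,.1165,.142],50,-.18)"
```

```text
time: 2.5
position: [0.4887, 0.1498, 0.1969]
tool_rot: [0.206, 2.262, -0.103]
ft_force: [-0.2, 0.5, 0.2]
grip_width: 0.004
grip_force: 0.0
pos [0.4887 0.1498 0.1969] F [-0.2  0.5  0.2] t 2.5 slide [-0.202 -0.027  0.583] ang [-0.012 -0.     0.002]
```

```bash
python3 -m inch '[{"slide":[-0.2,-0.027,0.1],"angular":[0,0,0],"claw":-1},{"slide":[-0.2,-0.027,0.25],"angular":[0,0,0],"claw":-1},{"slide":[-0.2,-0.027,0.4],"angular":[0,0,0],"claw":-1},{"slide":[-0.2,-0.027,0.58],"angular":[0,0,0],"claw":-1},{"slide":[-0.2,-0.027,0.58],"angular":[0,0,0],"claw":-1},{"slide":[-0.2,-0.027,0.58],"angular":[0,0,0],"claw":-1},{"slide":[-0.2,-0.027,0.58],"angular":[0,0,0],"claw":-1}]'; python3 -c "
from h import *
goal([.629,.1165,.142],50,-.18)
goal([.629,.1165,.122],50,-.18)
goal([.629,.1165,.110],50,-.18)"
```

```text
time: 3.2
position: [0.6279, 0.1163, 0.1426]
tool_rot: [0.206, 2.26, -0.103]
ft_force: [-0.4, -0.1, 0.7]
grip_width: 0.001
grip_force: 0.0
pos [0.6279 0.1163 0.1426] F [-0.4 -0.1  0.7] t 3.2 slide [-0.001  0.001  0.005] ang [-0.011  0.002  0.002]
pos [0.6279 0.1163 0.1426] F [-0.4 -0.1  0.7] t 3.2 slide [0.061 0.002 0.056] ang [-0.011  0.002  0.002]
pos [0.6279 0.1163 0.1426] F [-0.4 -0.1  0.7] t 3.2 slide [0.097 0.002 0.087] ang [-0.011  0.002  0.002]
```

```bash
python3 -m inch '[{"slide":[0.03,0,0.03],"angular":[0,0,0],"claw":-1},{"slide":[0.06,0,0.054],"angular":[0,0,0],"claw":-1},{"slide":[0.068,0,0.061],"angular":[0,0,0],"claw":-1},{"slide":[0.074,0,0.067],"angular":[0,0,0],"claw":-1},{"slide":[0.08,0,0.073],"angular":[0,0,0],"claw":-1},{"slide":[0.086,0,0.078],"angular":[0,0,0],"claw":-1},{"slide":[0.086,0,0.078],"angular":[0,0,0],"claw":-1}]'; python3 -c "
from h import *
goal([.629,.1165,.110],50,-.18)
im=ctrl.get_image('side');cv2.imwrite('pics/c.png',cv2.resize(im['color'][140:320,220:460,::-1],None,fx=3,fy=3))"
```

```text
time: 3.9
position: [0.6302, 0.115, 0.116]
tool_rot: [0.208, 2.256, -0.103]
ft_force: [-3.5, 0.3, 7.0]
grip_width: 0.007
grip_force: 3.4
pos [0.6302 0.115  0.116 ] F [-3.5  0.3  7. ] t 3.9 slide [0.022 0.005 0.011] ang [-0.012  0.01  -0.001]
```

View pics/c.png

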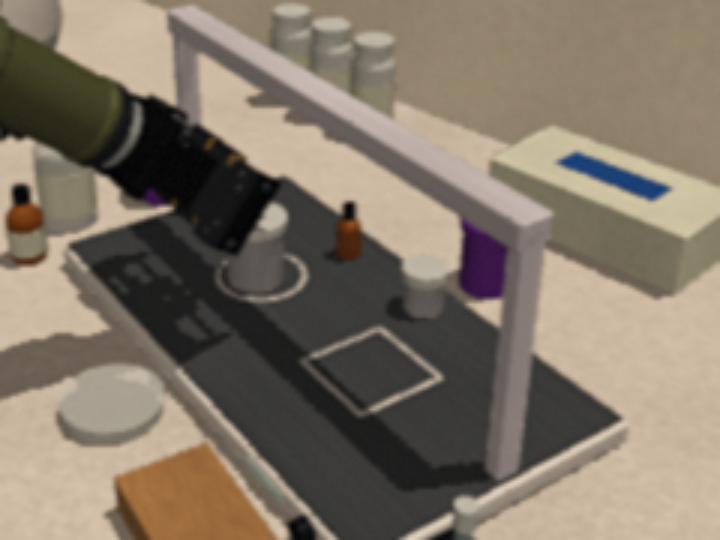

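The fingertips are on the lid at about (265,215), leaning clear of the bar. I'll keep pressing.

```bash
python3 -m inch '[{"slide":[0.006,0,0.005],"angular":[0,0,0],"claw":-1},{"slide":[0.012,0,0.01],"angular":[0,0,0],"claw":-1},{"slide":[0.012,0,0.01],"angular":[0,0,0],"claw":-1}]'; python3 -m inch '[{"slide":[0.006,0,0.005],"angular":[0,0,0],"claw":-1},{"slide":[0.012,0,0.01],"angular":[0,0,0],"claw":-1},{"slide":[0.012,0,0.01],"angular":[0,0,0],"claw":-1}]'
```

```text
time: 4.25
position: [0.6306, 0.1151, 0.1128]
tool_rot: [0.208, 2.255, -0.103]
ft_force: [-3.7, -0.0, 8.5]
grip_width: 0.001
grip_force: 4.3
time: 4.55
position: [0.6332, 0.1152, 0.113]
tool_rot: [0.209, 2.248, -0.103]
ft_force: [-8.5, -0.9, 20.3]
grip_width: 0.004
grip_force: 9.6
```

```bash
python3 -m inch '[{"slide":[0.012,0,0.002],"angular":[0,0,0],"claw":-1},{"slide":[0.012,0,0.002],"angular":[0,0,0],"claw":-1}]'; python3 -m inch '[{"slide":[-0.1,0,-0.1],"angular":[0,0,0],"claw":-1},{"slide":[-0.15,0,-0.3],"angular":[0,0,0],"claw":-1},{"slide":[-0.15,0,-0.55],"angular":[0,0,0],"claw":-1},{"slide":[-0.15,0,-0.75],"angular":[0,0,0],"claw":1},{"slide":[-0.15,0,-0.75],"angular":[0,0,0],"claw":1},{"slide":[-0.15,0,-0.75],"angular":[0,0,0],"claw":1},{"slide":[-0.15,0,-0.75],"angular":[0,0,0],"claw":1},{"slide":[-0.15,0,-0.75],"angular":[0,0,0],"claw":1}]';python3 - <<'E'
from h import *
from scipy.optimize import least_squares
for n in("top","side"):
    W=pts(ctrl.get_image(n))
    near=np.hypot(W[...,0]-.63,W[...,1]-.115)<.05
    l=W[near&(W[...,2]>.088)&(W[...,2]<.13)];print("lid",len(l),l.mean(0),np.percentile(l[:,2],[10,50,90]))
    b=W[near&(W[...,2]>.04)&(W[...,2]<.08)]
    f=least_squares(lambda p:np.hypot(b[:,0]-p[0],b[:,1]-p[1])-.028,[.63,.115],loss="soft_l1",f_scale=.002);print("body",len(b),f.x)
goal([.46,.148,.12],70,-.18)
E
```

```text
time: 4.75
position: [0.6331, 0.1154, 0.1127]
tool_rot: [0.209, 2.244, -0.103]
ft_force: [-8.9, -1.1, 26.3]
grip_width: 0.011
grip_force: 12.8
time: 5.55
position: [0.521, 0.1442, 0.244]
tool_rot: [0.216, 2.263, -0.118]
ft_force: [-0.8, -0.3, -0.6]
grip_width: 0.374
grip_force: 0.0
lid 306 [0.63000052 0.11614494 0.09672394] [0.09346929 0.09678442 0.09984838]
body 28 [0.63125442 0.11679385]
lid 248 [0.62618844 0.11152751 0.09700387] [0.09179609 0.09804281 0.09956991]
body 220 [0.63129369 0.11751995]
pos [0.521  0.1441 0.244 ] F [ 0.2 -0.7  0.1] t 5.65 slide [ 0.536 -0.026  0.134] ang [-0.04  -0.67   0.006]
```

```bash
python3 -c "
from h import *
goal([.51,.139,.13],70,-.18)"
```

```text
pos [0.521  0.1441 0.244 ] F [ 0.2 -0.7  0.1] t 5.65 slide [ 0.374 -0.023  0.264] ang [-0.04  -0.67   0.006]
```

```bash
python3 -m inch '[{"slide":[0.374,-0.023,0.264],"angular":[-0.04,-0.67,0],"claw":1},{"slide":[0.374,-0.023,0.264],"angular":[-0.04,-0.67,0],"claw":1},{"slide":[0.374,-0.023,0.264],"angular":[-0.04,-0.67,0],"claw":1},{"slide":[0.374,-0.023,0.264],"angular":[-0.04,-0.67,0],"claw":1},{"slide":[0.374,-0.023,0.264],"angular":[-0.04,-0.67,0],"claw":1},{"slide":[0.374,-0.023,0.264],"angular":[-0.04,-0.67,0],"claw":1},{"slide":[0.374,-0.023,0.264],"angular":[-0.04,-0.67,0],"claw":1}]'; python3 -c "
from h import *
goal([.51,.139,.065],70,-.18)
goal([.636,.116,.065],70,-.18)"
```

```text
time: 6.35
position: [0.5366, 0.1385, 0.1417]
tool_rot: [0.131, 1.997, -0.303]
ft_force: [-0.3, -1.6, -1.5]
grip_width: 0.985
grip_force: 0.0
pos [0.5366 0.1385 0.1417] F [-0.3 -1.6 -1.5] t 6.35 slide [0.322 0.025 0.031] ang [-0.201 -0.149  0.238]
pos [0.5366 0.1385 0.1417] F [-0.3 -1.6 -1.5] t 6.35 slide [0.108 0.051 0.496] ang [-0.201 -0.149  0.238]
```

```bash
python3 -m inch '[{"slide":[0,0,0],"angular":[0,0,0],"claw":1},{"slide":[0,0,0],"angular":[0,0,0],"claw":1}]'; python3 -c "
from h import *
goal([.51,.139,.13],70,-.18)
s=ctrl.get_state();print(s['joint_positions'].round(3));print(R.from_rotvec(s['tool_rot']).as_matrix().round(3))"
```

```text
time: 6.55
position: [0.5358, 0.1396, 0.1395]
tool_rot: [0.129, 2.005, -0.302]
ft_force: [-0.7, 0.7, 1.0]
grip_width: 1.0
grip_force: 0.0
pos [0.5358 0.1396 0.1395] F [-0.7  0.7  1. ] t 6.55 slide [ 0.079 -0.019 -0.073] ang [-0.198 -0.163  0.24 ]
[ 0.337  0.314 -1.247  2.437  1.775  1.255 -0.696]
[[-0.439  0.223  0.87 ]
 [-0.043  0.962 -0.268]
 [-0.898 -0.155 -0.413]]
```

```bash
python3 -c "
from h import *
goal([.537,.134,.118],60,-.18)"
```

```text
pos [0.5358 0.1396 0.1395] F [-0.7  0.7  1. ] t 6.55 slide [ 0.076 -0.007  0.046] ang [-0.218  0.169  0.222]
```

```bash
python3 -m inch '[{"slide":[0.076,-0.007,0.046],"angular":[-0.22,0.17,0.22],"claw":1},{"slide":[0.076,-0.007,0.046],"angular":[-0.22,0.17,0.22],"claw":1},{"slide":[0.076,-0.007,0.046],"angular":[-0.22,0.17,0.22],"claw":1},{"slide":[0.076,-0.007,0.046],"angular":[-0.22,0.17,0.22],"claw":1},{"slide":[0.076,-0.007,0.046],"angular":[-0.22,0.17,0.22],"claw":1}]'; python3 -c "
from h import *
goal([.537,.134,.118],60,-.18)
goal([.636,.116,.060],60,-.18)
print(ctrl.get_state()['joint_positions'].round(3))"
```

```text
time: 7.05
position: [0.5493, 0.1434, 0.1244]
tool_rot: [0.19, 2.085, -0.123]
ft_force: [-1.7, 0.4, -0.3]
grip_width: 1.0
grip_force: 0.0
pos [0.5493 0.1434 0.1244] F [-1.7  0.4 -0.3] t 7.05 slide [ 0.043 -0.046 -0.023] ang [-0.02   0.006  0.009]
pos [0.5493 0.1434 0.1244] F [-1.7  0.4 -0.3] t 7.05 slide [ 0.044 -0.041  0.442] ang [-0.02   0.006  0.009]
[ 0.594  0.259 -1.38   2.447  1.823  1.006 -0.755]
```

```bash
python3 -m inch '[{"slide":[0.044,-0.041,0.06],"angular":[-0.02,0,0],"claw":1},{"slide":[0.044,-0.041,0.12],"angular":[-0.02,0,0],"claw":1},{"slide":[0.044,-0.041,0.12],"angular":[-0.02,0,0],"claw":1},{"slide":[0.044,-0.041,0.12],"angular":[-0.02,0,0],"claw":1}]'; python3 -c "
from h import *
goal([.636,.116,.060],60,-.18)
print(ctrl.get_state()['joint_positions'].round(3))"
```

```text
time: 7.45
position: [0.5664, 0.1305, 0.0972]
tool_rot: [0.185, 2.092, -0.108]
ft_force: [-0.6, 0.7, 0.4]
grip_width: 1.0
grip_force: 0.0
pos [0.5664 0.1305 0.0972] F [-0.6  0.7  0.4] t 7.45 slide [-0.014 -0.008  0.321] ang [ 0.004 -0.007  0.005]
[ 0.62   0.484 -1.355  2.447  2.001  1.136 -0.745]
```

```bash
python3 -m inch '[{"slide":[-0.014,-0.008,0.1],"angular":[0,0,0],"claw":1},{"slide":[-0.014,-0.008,0.2],"angular":[0,0,0],"claw":1},{"slide":[-0.014,-0.008,0.26],"angular":[0,0,0],"claw":1},{"slide":[-0.014,-0.008,0.32],"angular":[0,0,0],"claw":1},{"slide":[-0.014,-0.008,0.32],"angular":[0,0,0],"claw":1},{"slide":[-0.014,-0.008,0.32],"angular":[0,0,0],"claw":1}]'; python3 -c "
from h import *
goal([.636,.116,.060],60,-.18)
print(ctrl.get_state()['joint_positions'].round(3))
for n in ('side','top'):
  im=ctrl.get_image(n);cv2.imwrite(f'pics/d{n}.png',cv2.resize(im['color'][140:320,220:460,::-1],None,fx=3,fy=3))"
```

```text
time: 8.05
position: [0.6359, 0.1163, 0.0611]
tool_rot: [0.185, 2.09, -0.107]
ft_force: [-0.0, 0.1, 0.4]
grip_width: 0.998
grip_force: 0.0
pos [0.6359 0.1163 0.0611] F [-0.   0.1  0.4] t 8.05 slide [ 0.004 -0.001  0.003] ang [ 0.005 -0.004  0.004]
[ 0.535  0.645 -1.141  2.338  2.193  1.133 -0.73 ]
```

View pics/dside.png

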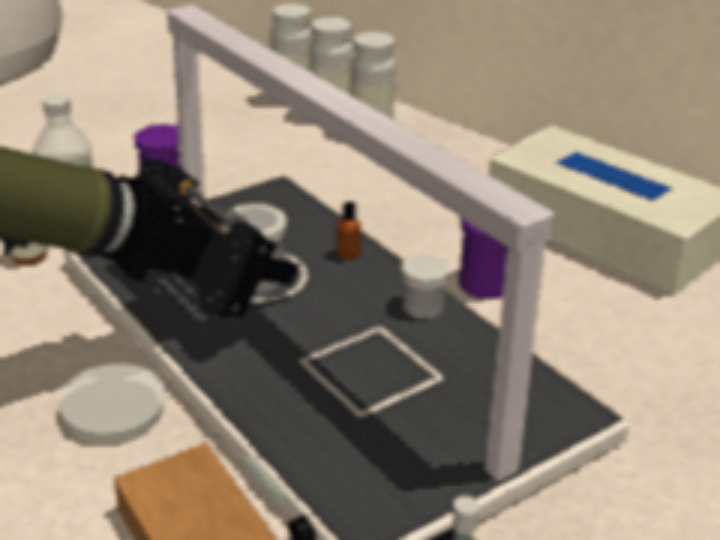

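The fingers straddle the pot body at about (265,270), clear of the lid and the bar. Closing gently.

```bash
python3 -m inch '[{"slide":[0,0,0],"angular":[0,0,0],"claw":-0.1},{"slide":[0,0,0],"angular":[0,0,0],"claw":-0.1},{"slide":[0,0,0],"angular":[0,0,0],"claw":-0.1},{"slide":[0,0,0],"angular":[0,0,0],"claw":-0.1},{"slide":[0,0,0],"angular":[0,0,0],"claw":-0.1},{"slide":[0,0,0],"angular":[0,0,0],"claw":-0.1},{"slide":[0,0,0],"angular":[0,0,0],"claw":-0.1},{"slide":[0,0,0],"angular":[0,0,0],"claw":-0.1}]' 8; python3 -c "
from h import *
p=ctrl.get_state()['position']
d=np.array([.606,-.0613])-np.array([.6313,.117])
print(d)
goal([p[0]+d[0],p[1]+d[1],p[2]],60,-.18)"
```

```text
time: 8.95
position: [0.6361, 0.1153, 0.06]
tool_rot: [0.186, 2.091, -0.108]
ft_force: [-1.2, 0.4, 0.9]
grip_width: 0.628
grip_force: 8.0
[-0.0253 -0.1783]
pos [0.6361 0.1153 0.06  ] F [-1.2  0.4  0.9] t 8.95 slide [-0.013 -0.72   0.023] ang [ 0.003 -0.006  0.003]
```

```bash
python3 -m inch '[{"slide":[0,-0.04,0.001],"angular":[0,0,0],"claw":-0.1},{"slide":[-0.002,-0.1,0.003],"angular":[0,0,0],"claw":-0.1},{"slide":[-0.003,-0.16,0.005],"angular":[0,0,0],"claw":-0.1},{"slide":[-0.004,-0.22,0.007],"angular":[0,0,0],"claw":-0.1},{"slide":[-0.005,-0.28,0.009],"angular":[0,0,0],"claw":-0.1},{"slide":[-0.006,-0.34,0.011],"angular":[0,0,0],"claw":-0.1},{"slide":[-0.006,-0.36,0.011],"angular":[0,0,0],"claw":-0.1},{"slide":[-0.006,-0.36,0.011],"angular":[0,0,0],"claw":-0.1}]'; python3 -c "
from h import *
goal([.6108,-.063,.060],60,-.18)
print(ctrl.get_state()['joint_positions'].round(3))
W=pts(ctrl.get_image('top'));l=W[(W[...,2]>.09)&(W[...,2]<.112)&(np.hypot(W[...,0]-.63,W[...,1]-.025)<.045)];print(len(l),np.median(l,0))"
```

```text
time: 9.75
position: [0.6229, 0.0242, 0.06]
tool_rot: [0.189, 2.091, -0.111]
ft_force: [-3.5, -1.7, 2.1]
grip_width: 0.632
grip_force: 8.0
pos [0.6229 0.0242 0.06  ] F [-3.5 -1.7  2.1] t 9.75 slide [-0.007 -0.352  0.013] ang [-0.003 -0.005  0.002]
[ 0.802  0.552 -1.152  2.435  2.35   0.964 -0.778]
302 [0.61715674 0.02543125 0.0966649 ]
```

```bash
python3 -m inch '[{"slide":[0,-0.04,0.001],"angular":[0,0,0],"claw":-0.1},{"slide":[-0.002,-0.09,0.003],"angular":[0,0,0],"claw":-0.1},{"slide":[-0.003,-0.14,0.005],"angular":[0,0,0],"claw":-0.1},{"slide":[-0.003,-0.18,0.006],"angular":[0,0,0],"claw":-0.1},{"slide":[-0.003,-0.18,0.006],"angular":[0,0,0],"claw":-0.1},{"slide":[-0.003,-0.18,0.006],"angular":[0,0,0],"claw":-0.1}]'; python3 -c "
from h import *
goal([.6108,-.063,.060],60,-.18)
print(ctrl.get_state()['joint_positions'].round(3))"
```

```text
time: 10.4
position: [0.6233, -0.0192, 0.0585]
tool_rot: [0.195, 2.095, -0.109]
ft_force: [0.8, -2.3, -1.0]
grip_width: 0.628
grip_force: 8.0
pos [ 0.6233 -0.0192  0.0585] F [ 0.8 -2.3 -1. ] t 10.4 slide [ 0.003 -0.181 -0.018] ang [-0.005 -0.015 -0.007]
[ 1.131  0.891 -1.381  2.446  2.446  1.08  -0.463]
```

```bash
python3 -m inch '[{"slide":[0,0,0],"angular":[0,0,0],"claw":1},{"slide":[0,0,0],"angular":[0,0,0],"claw":1},{"slide":[0,0,0],"angular":[0,0,0],"claw":1},{"slide":[0,0,0],"angular":[0,0,0],"claw":1},{"slide":[0,0,0],"angular":[0,0,0],"claw":1}]'
python3 - <<'E'
from h import *
from scipy.optimize import least_squares
W=pts(ctrl.get_image("top"));near=np.hypot(W[...,0]-.617,W[...,1]+.018)<.04
l=W[near&(W[...,2]>.09)&(W[...,2]<.104)];print(len(l),l.mean(0),l.min(0),l.max(0))
W=pts(ctrl.get_image("side"));near=np.hypot(W[...,0]-.617,W[...,1]+.018)<.04
l=W[near&(W[...,2]>.09)&(W[...,2]<.104)];print(len(l),l.mean(0),l.min(0),l.max(0))
goal([.621,-.0185,.058],50,-.18)
E
```

```text
time: 10.9
position: [0.6232, -0.0175, 0.06]
tool_rot: [0.186, 2.093, -0.11]
ft_force: [0.7, -0.2, 0.2]
grip_width: 0.962
grip_force: 0.0
285 [ 0.61557752 -0.01771632  0.09652084] [ 0.58684504 -0.04633687  0.09003249] [0.64428046 0.01049754 0.1038458 ]
196 [ 0.62141557 -0.0196421   0.09808055] [ 0.58661643 -0.04899507  0.09058886] [0.64766308 0.01194026 0.10078566]
pos [ 0.6232 -0.0176  0.0599] F [-0.1 -0.2  0.9] t 11.0 slide [ 0.011 -0.005 -0.003] ang [-0.     0.323  0.004]
```

```bash
python3 -m inch '[{"slide":[0.004,-0.002,-0.001],"angular":[0,0.11,0],"claw":1},{"slide":[0.008,-0.004,-0.002],"angular":[0,0.22,0],"claw":1},{"slide":[0.011,-0.005,-0.003],"angular":[0,0.32,0],"claw":1},{"slide":[0.011,-0.005,-0.003],"angular":[0,0.32,0],"claw":1}]'; python3 -m inch '[{"slide":[0,0,0],"angular":[0,0,0],"claw":-0.1},{"slide":[0,0,0],"angular":[0,0,0],"claw":-0.1},{"slide":[0,0,0],"angular":[0,0,0],"claw":-0.1},{"slide":[0,0,0],"angular":[0,0,0],"claw":-0.1},{"slide":[0,0,0],"angular":[0,0,0],"claw":-0.1},{"slide":[0,0,0],"angular":[0,0,0],"claw":-0.1},{"slide":[0,0,0],"angular":[0,0,0],"claw":-0.1}]' 8; python3 -c "
from h import *
s=ctrl.get_state();p=s['position'];print(s['joint_positions'].round(3))
goal([p[0]-.011,p[1]-.0435,p[2]],50,-.18)"
```

```text
time: 11.4
position: [0.6228, -0.0194, 0.0604]
tool_rot: [0.201, 2.256, -0.1]
ft_force: [0.1, -0.2, -0.0]
grip_width: 1.0
grip_force: 0.0
time: 12.1
position: [0.6206, -0.0185, 0.0572]
tool_rot: [0.203, 2.262, -0.096]
ft_force: [1.3, 0.7, -2.3]
grip_width: 0.629
grip_force: 8.0
[ 1.129  0.571 -1.365  2.377  2.099  0.737 -0.414]
pos [ 0.6206 -0.0185  0.0572] F [ 1.3  0.7 -2.3] t 12.1 slide [ 0.008 -0.179 -0.009] ang [ 0.    -0.     0.002]
```

```bash
python3 -m inch '[{"slide":[0.001,-0.04,-0.001],"angular":[0,0,0],"claw":-0.1},{"slide":[0.004,-0.09,-0.004],"angular":[0,0,0],"claw":-0.1},{"slide":[0.006,-0.14,-0.007],"angular":[0,0,0],"claw":-0.1},{"slide":[0.008,-0.179,-0.009],"angular":[0,0,0],"claw":-0.1},{"slide":[0.008,-0.179,-0.009],"angular":[0,0,0],"claw":-0.1},{"slide":[0.008,-0.179,-0.009],"angular":[0,0,0],"claw":-0.1}]'
python3 - <<'E'
from h import *
print(ctrl.get_state()['joint_positions'].round(3))
W=pts(ctrl.get_image("top"));near=np.hypot(W[...,0]-.606,W[...,1]+.061)<.045
l=W[near&(W[...,2]>.09)&(W[...,2]<.104)];print(len(l),l.mean(0),l.min(0),l.max(0))
goal([.6096,-.062,.0572],50,-.18)
E
```

```text
time: 12.7
position: [0.6095, -0.0626, 0.0572]
tool_rot: [0.204, 2.261, -0.097]
ft_force: [-0.2, 0.4, -3.9]
grip_width: 0.63
grip_force: 8.0
[ 1.269  0.515 -1.367  2.403  2.172  0.616 -0.432]
271 [ 0.6072378  -0.06250705  0.09661563] [ 0.57948204 -0.09024102  0.09097731] [ 0.63461436 -0.03335794  0.10317153]
pos [ 0.6095 -0.062   0.0572] F [ 0.4 -0.3 -3.1] t 12.75 slide [-0.  0.  0.] ang [-0.001  0.     0.002]
```

Pot centre is about (0.607, -0.062), within 2 mm of the target. I'll open and back out along the tool axis.

```bash
python3 -m inch '[{"slide":[0,0,0],"angular":[0,0,0],"claw":1},{"slide":[0,0,0],"angular":[0,0,0],"claw":1},{"slide":[0,0,0],"angular":[0,0,0],"claw":1},{"slide":[0,0,0],"angular":[0,0,0],"claw":1},{"slide":[0,0,0],"angular":[0,0,0],"claw":1},{"slide":[0,0,0],"angular":[0,0,0],"claw":1}]'; python3 -m inch '[{"slide":[0,0,-0.06],"angular":[0,0,0],"claw":1},{"slide":[0,0,-0.14],"angular":[0,0,0],"claw":1},{"slide":[0,0,-0.24],"angular":[0,0,0],"claw":1},{"slide":[0,0,-0.35],"angular":[0,0,0],"claw":1},{"slide":[0,0,-0.46],"angular":[0,0,0],"claw":1},{"slide":[0,0,-0.5],"angular":[0,0,0],"claw":1},{"slide":[0,0,-0.5],"angular":[0,0,0],"claw":1}]'
python3 - <<'E'
from h import *
from scipy.optimize import least_squares
for n in("top","side"):
    im=ctrl.get_image(n);W=pts(im);cv2.imwrite(f"pics/f{n}.png",cv2.resize(im["color"][110:310,180:460,::-1],None,fx=2.8,fy=2.8))
    near=np.hypot(W[...,0]-.606,W[...,1]+.061)<.045
    l=W[near&(W[...,2]>.088)&(W[...,2]<.12)];print(len(l),l.mean(0),l.min(0),l.max(0),np.median(l[:,2]))
    b=W[near&(W[...,2]>.04)&(W[...,2]<.08)]
    if len(b)>10: print(len(b),least_squares(lambda p:np.hypot(b[:,0]-p[0],b[:,1]-p[1])-.028,[.606,-.061],loss="soft_l1",f_scale=.002).x)
E
```

```text
time: 13.35
position: [0.6101, -0.0621, 0.0578]
tool_rot: [0.202, 2.26, -0.096]
ft_force: [0.3, -1.0, -0.4]
grip_width: 0.986
grip_force: 0.0
time: 14.05
position: [0.5633, -0.0624, 0.1093]
tool_rot: [0.217, 2.309, -0.167]
ft_force: [0.2, -0.1, -0.8]
grip_width: 0.998
grip_force: 0.0
294 [ 0.60578052 -0.06108147  0.09647757] [ 0.57744795 -0.09017632  0.08908062] [ 0.63585524 -0.03054566  0.10320027] 0.09646917662019316
23 [ 0.60758466 -0.0616775 ]
162 [ 0.61153748 -0.07498416  0.09743399] [ 0.58535568 -0.09323297  0.08802396] [ 0.63645884 -0.04021067  0.10103879] 0.0980515943596863
192 [ 0.60751366 -0.06044455]
```

View pics/ftop.png

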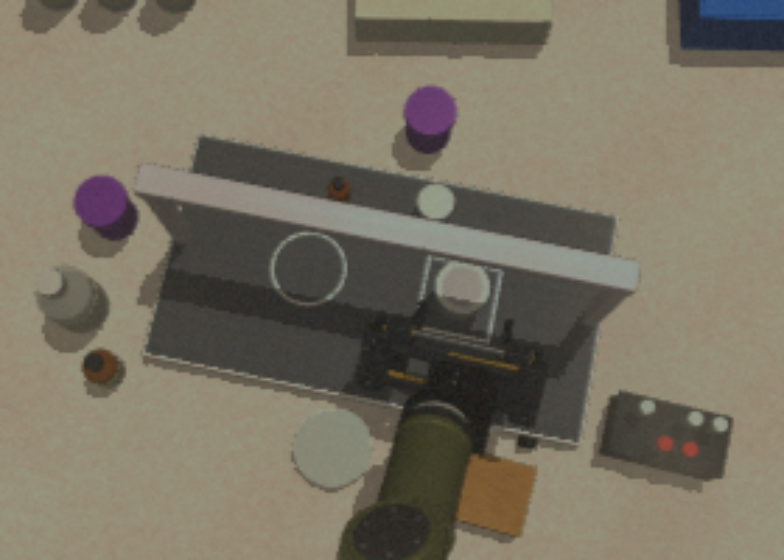

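View pics/fside.png

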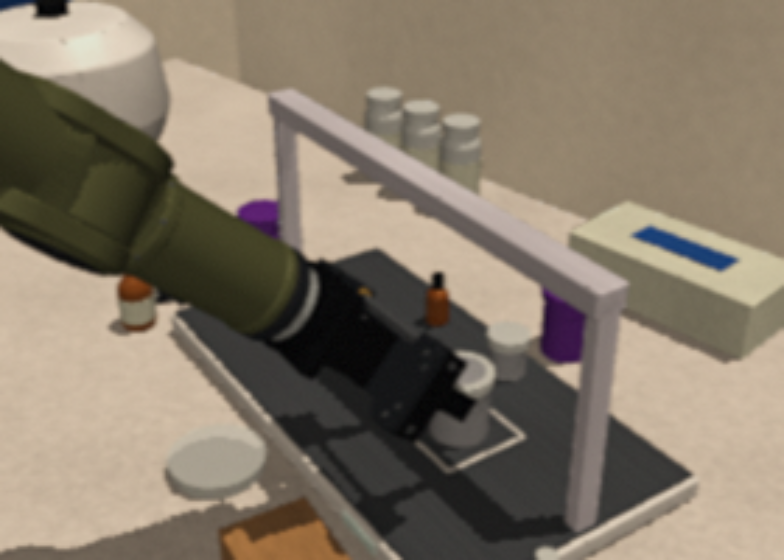

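The pot stands inside the square at top-view crop (462,288), with the lid home and the bystanders unmoved. I'll lift the tool a little further clear, then hand in.

```bash
python3 -m inch '[{"slide":[-0.06,0,-0.06],"angular":[0,0.1,0],"claw":1},{"slide":[-0.13,0,-0.12],"angular":[0,0.2,0],"claw":1},{"slide":[-0.18,0,-0.16],"angular":[0,0.3,0],"claw":1},{"slide":[-0.18,0,-0.16],"angular":[0,0.3,0],"claw":1},{"slide":[-0.18,0,-0.16],"angular":[0,0.3,0],"claw":1}]'
python3 - <<'E'
from h import *
W=pts(ctrl.get_image("top"));near=np.hypot(W[...,0]-.606,W[...,1]+.061)<.04
l=W[near&(W[...,2]>.088)&(W[...,2]<.104)];print(len(l),l.mean(0))
s=ctrl.get_state();print(s["ft_force"],s["qd"].round(3))
if np.hypot(*(l.mean(0)[:2]-[.606,-.0613]))<.006: print(ctrl.close_job())
E
```

```text
time: 14.65
position: [0.5675, -0.0852, 0.159]
tool_rot: [0.271, 2.398, -0.239]
ft_force: [0.5, -1.0, 0.3]
grip_width: 0.999
grip_force: 0.0
260 [ 0.60740205 -0.06292218  0.09675363]
[ 1.63798026 -0.92453191  1.65236632] [ 0.089  0.004 -0.125  0.024  0.43  -0.115 -0.501]
the job is handed in; nothing more can be done
None
```

The pot was slid, without lifting, to within about 3 mm of the square's centre; its lid is pressed home, nothing else was seen to move, and I handed the job in at about 15 s with the tool clear (no verdict was returned).

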